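# Close the drain access plug with the hex key

### The arm

A 6-joint arm with a two-finger parallel gripper is mounted at the origin on the work surface. World frame = base frame: x ahead of the robot, y to its left, z up, the work surface at z = 0. Lengths are in m, angles in rad, forces in N, time in s.
With the tool pointing down it reaches from about 0.35 to 0.975 m from the base axis. Payload 4.9 kg.
Tool frame: the origin (TCP) lies midway between the tips of the shut fingers; the grasp point (between the pads) lies 19 mm behind it; z points along the fingers, y is the line along which they close (so a half turn about z gives the same grasp; the last joint's range is limited). The gripper opens to 85 mm and grips with 20 to 120 N. Pads are 22 mm wide; open, the fingers measure 114 mm over their backs; the gripper's body (76 mm by 85 mm) begins 54 mm behind the grasp point. The pads swing forward as they close: fully open they stand 13 mm farther back than shut.
Start: joints at [1.077, 0.053, 1.613, -0, 1.476, -0.119], TCP at [0.229, 0.582, 0.231] pointing down, gripper open.
Joint ranges: [-3.01, 3.01], [-1.01, 2.22], [0.06, 2.58], [-1.02, 4.17], [0.09, 2.62], [-3.14, 3.14]. Speed limits (rad/s): [2.57, 2.57, 3.14, 3.14, 3.14, 3.14].

### API

Orientations are given as a unit quaternion [w, x, y, z].
In Python, from plant import manip gives the robot as it stands.
- The arm moves only by the shell command python3 shift.py 'ROWS'. ROWS is one flat JSON list of numbers that holds 1 to 5 rows one after another, with no inner brackets; each row has 7 numbers: the opening from 0.0 (shut) to 1.0 (fully open), then dx, dy, dz in shares of the most that a row can go, 1 being 62.5 mm, then a rotation vector rx, ry, rz in parts of the range, where 1.0 means 180 degrees; each row shifts and turns the commanded pose from where the row before left it, along the tool's axes as they then stand; what a row does not reach is not made up. A row lasts 1/8 s, in which the tool goes at most 0.0625 m and 0.188 rad, less where a joint would pass 70% of its speed; a pose out of reach is approached as far as the arm can. The fingers move at their own pace and stop on an object; the grip force is fixed at half the most. Time passes only in rows, so rows that do not move let the fingers close. It prints the time, the measured TCP pose, the force, the opening and the grip force at its end. Input that does not fit is refused with a message, and nothing moves.
- manip.state(): the state, without advancing time (a new reading comes with each control period).
- manip.grab_frame(name): name is "scene" or "top" or "wrist"; returns the picture (384x512x3 uint8, red, green, blue); there is no depth.
- manip.camera_params(name): a dict with "intrinsics" (3x3 intrinsics, pixels), "xyz" and "orientation" of the camera in the world. Camera axes: x right, y down, z forward; pixel columns grow to the right and rows downward; lengths in m; the calibration is good to about 2 mm. The wrist camera is an equidistant fisheye: a pixel r from the principal point sees the ray r / f radians off the axis. A picture is of the moment at which its call begins: read the wrist's pose just before it. camera_params takes no time and is no camera call; for the wrist camera it gives the pose at the moment of the call.
- manip.job_done(): hands the job in; it is judged then, once.
The state is a dict: "time": time; "joint_pos": joint angles; "joint_vel": joint speeds; "joint_efforts": joint torques, N m; "tool_pos": TCP position; "tool_rot": TCP orientation; "contact_force": force on the tool from outside, world axes, zero at the start; "ft_torque": the same for the moment, N m; "gripper_width": opening from 0.0 (shut) to 1.0 (fully open); "grasp_force": force on a finger pad.
Only numpy, scipy, OpenCV 4.12 (cv2) and the standard library are available. Lean on these libraries where they do the work, as an engineer would, in place of code of your own. Each camera call takes 0.05 s, during which the arm holds its last target. There are 200 camera calls.

### The job

The drain access plug with the six-sided recess was left loose. Take the T-handled key with the six-sided foot, set it upright and fully down in that recess, turn it clockwise (seen from above) until the plug comes up against its stop, and leave the key standing there. Leave the square-footed key where it is.

Things in the scene. Friction and masses are not known exactly. Their poses are not given: they have to be found in the camera images.
- hex_key: T-handled dark steel key, 86 mm tall, 0.25 kg, standing on its six-sided foot: 40 mm across flats, 34 mm high, lowest 5 mm slimmer (34 mm). Above: neck 20 mm thick, then crossbar 80 mm long, 18 mm thick, 60 to 86 mm above the underside. Origin: centre of underside; z up; crossbar along x, gripped across y; two foot flats face +x, -x. Its look-alike has a square foot.
- hex_socket (a point): Floor centre of the six-sided recess in the grey plug of a white round fitting (116 mm wide, side pipe), 60 mm above the surface. 44.5 mm across flats up to 22 mm, flaring to 62.5 mm at the rim, 34 mm above this floor. z up; two flats face +x, -x; turns with the plug. The seated key's underside is here. Key enters any of six ways, within 12 degrees. The other fitting's recess is square.
- hex_plug (a joint): Turn of the plug, rad: grows clockwise seen from above; 0 fully loose, 1.2 (69 degrees) at its stop, closed. Starts between 0 and 0.35, stays where left, turns with about 0.15 N m. The key has about 2 mm to spare all round in the recess, so it turns up to 0.26 rad there before it drives the plug.
- square_key: The other key, to be left alone: same T-handle and height, but the foot is square, 32 mm wide. Origin: centre of the underside; z up; crossbar along x.

How it is judged:
By the outcome, as a careful person would: the job done as asked, in the order asked, and still so for the second after the job is handed in, with the robot touching nothing.
It also fails if it takes over 45 s, if anything falls off the work surface, if the arm or the gripper's body presses on something with over 40 N, if the wrist force passes 120 N, or if a joint passes its speed limit or range.

## Working session

There is one attempt and no reset: what is moved stays moved. The work goes in short steps, Python scripts to look and compute and a shell command to move; the robot and the scene stay as the last step left them, time stands still between calls to the robot, and variables do not carry over. Pictures are saved under pics/ and viewed, at most 10 in all, crops included, and the job is handed in when it is done.

```bash
ls; mkdir -p pics
python3 - <<'E'
from plant import manip
import cv2, numpy as np
for n in ("scene","top"):
    im=manip.grab_frame(n); cv2.imwrite(f"pics/{n}0.png",im[:,:,::-1])
    np.set_printoptions(precision=4,suppress=True)
    print(n,manip.camera_params(n))
print(manip.camera_params("wrist"));s=manip.state();print(s)
E
```

```text
pics
plant.py
shift.py
scene {'intrinsics': array([[486.7722,   0.    , 251.8189],
       [  0.    , 486.7722, 193.1282],
       [  0.    ,   0.    ,   1.    ]]), 'xyz': array([0.9277, 0.6583, 0.8075]), 'orientation': array([-0.103 ,  0.2488,  0.8843, -0.3815])}
top {'intrinsics': array([[424.9526,   0.    , 257.7201],
       [  0.    , 424.9526, 185.7926],
       [  0.    ,   0.    ,   1.    ]]), 'xyz': array([0.3744, 0.0066, 1.0207]), 'orientation': array([ 0.0584, -0.6953,  0.7127, -0.0725])}
{'intrinsics': array([[297.3186,   0.    , 257.1726],
       [  0.    , 297.3186, 192.8743],
       [  0.    ,   0.    ,   1.    ]]), 'xyz': array([0.1571, 0.6084, 0.3727]), 'orientation': array([0.1269, 0.8166, 0.5565, 0.0855])}
{'time': 0.1, 'joint_pos': array([ 1.077 ,  0.0533,  1.6141,  0.    ,  1.476 , -0.119 ]), 'joint_vel': array([-0.0014, -0.0008, -0.0035,  0.0017,  0.0015,  0.0003]), 'joint_efforts': array([ -0.    , -39.4904, -37.1363,  -0.0001,   0.004 ,  -0.    ]), 'tool_pos': array([0.2285, 0.5811, 0.2302]), 'tool_rot': array([-0.0003,  0.1863,  0.9825, -0.0009]), 'contact_force': array([0.0164, 0.2166, 0.1946]), 'ft_torque': array([-0.016 ,  0.0274,  0.0057]), 'grasp_force': 0.0, 'gripper_width': 0.9997173935707999}
```

View pics/scene0.png

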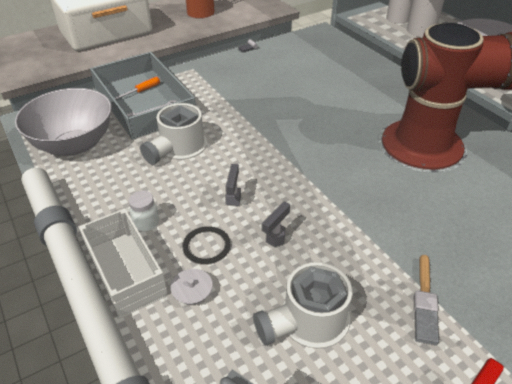

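View pics/top0.png

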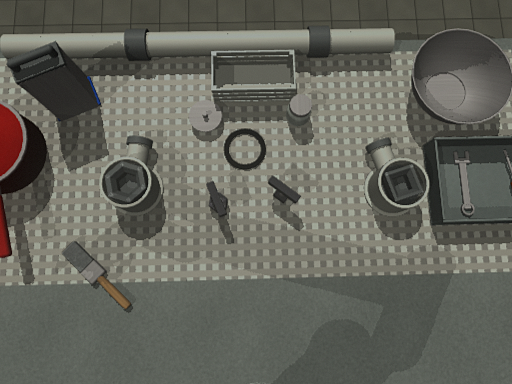

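The scene view shows the hex fitting near (320,295) and the square one near (180,125), with keys at (233,186) and (277,225). In the top view the hex recess is near (128,183), and the keys are near (217,198) and (284,190). I'll zoom in to tell the feet apart.

Run:
```python
import cv2, numpy as np
s=cv2.imread("pics/scene0.png");t=cv2.imread("pics/top0.png")
a=cv2.resize(s[150:260,210:310],None,fx=4,fy=4,interpolation=cv2.INTER_CUBIC)
b=cv2.resize(t[165:250,195:305],(400,309),interpolation=cv2.INTER_CUBIC)
d=cv2.resize(t[130:225,90:175],(268,300),interpolation=cv2.INTER_CUBIC)
c=np.zeros((600,800,3),np.uint8);c[:440,:400]=a;c[:309,400:]=b;c[300:600,532:]=d
cv2.imwrite("pics/crop1.png",np.clip(c*1.6,0,255).astype(np.uint8))
```

```text
(no output)
```

View pics/crop1.png

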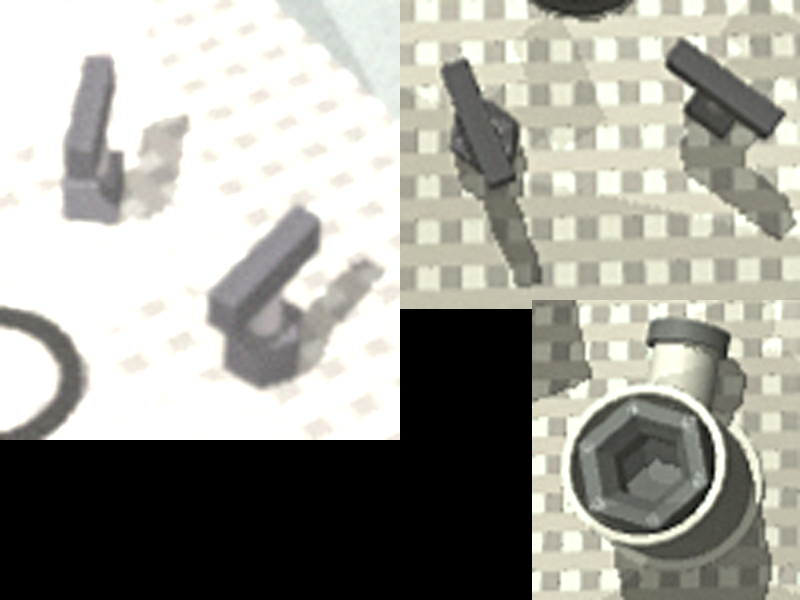

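The hex-footed key is top (217,198) / scene (277,225); the other has a square foot. The hex recess is the fitting at top (128,183). I'll take coarse triangulations of both.

```bash
cat > h.py <<'E'
import numpy as np, cv2
from scipy.spatial.transform import Rotation as R
np.set_printoptions(precision=4,suppress=True)
def rot(q): return R.from_quat([q[1],q[2],q[3],q[0]])
def ray(P,uv,fish=False):
    K=P["intrinsics"]; x=(uv[0]-K[0,2])/K[0,0]; y=(uv[1]-K[1,2])/K[1,1]
    if fish:
        r=np.hypot(x,y)+1e-12; d=np.array([x/r*np.sin(r),y/r*np.sin(r),np.cos(r)])
    else: d=np.array([x,y,1.])
    d=rot(P["orientation"]).apply(d); return np.array(P["xyz"]),d/np.linalg.norm(d)
def plane(P,uv,z,fish=False):
    o,d=ray(P,uv,fish); return o+d*(z-o[2])/d[2]
def tri(*rays):
    A=sum(np.eye(3)-np.outer(d,d) for o,d in rays); b=sum((np.eye(3)-np.outer(d,d))@o for o,d in rays)
    p=np.linalg.solve(A,b); return p,[np.linalg.norm(np.cross(p-o,d)) for o,d in rays]
def project(P,p,fish=False):
    v=rot(P["orientation"]).inv().apply(np.array(p)-P["xyz"]); K=P["intrinsics"]
    if fish:
        r=np.hypot(*v[:2]); th=np.arctan2(r,v[2]); xy=v[:2]/r*th
    else: xy=v[:2]/v[2]
    return xy*K[0,0]+K[:2,2]
E
python3 - <<'E'
from plant import manip; from h import *
S=manip.camera_params("scene");T=manip.camera_params("top");W=manip.camera_params("wrist")
t=lambda x,y:(195+(x-400)/3.636,165+y/3.636); s=lambda x,y:(210+x/4,150+y/4)
for n,a,b in (("end1",t(455,64),s(222,297)),("end2",t(501,182),s(307,215))):
  for bb in (s(222,297),s(307,215)):
    print(n,tri(ray(T,a),ray(S,bb)), plane(T,a,.086))
# rim of white fitting: ellipse centre
c=(90+(645-532)/3.158,130+(465-300)/3.158)
print("plug rim",c,plane(T,c,.094), plane(T,c,.1))
st=manip.state(); r=rot(st["tool_rot"]); print("cam in tool",r.inv().apply(W["xyz"]-st["tool_pos"]), (r.inv()*rot(W["orientation"])).as_matrix())
print(r.as_matrix())
E
```

```text
end1 (array([0.5595, 0.0926, 0.0813]), [np.float64(0.000652522111249626), np.float64(0.0006525221112497395)]) [0.5591 0.0918 0.086 ]
end1 (array([0.5352, 0.0989, 0.1371]), [np.float64(0.018072533031419417), np.float64(0.0180725330314192)]) [0.5591 0.0918 0.086 ]
end2 (array([0.5104, 0.0563, 0.017 ]), [np.float64(0.0207145682309025), np.float64(0.020714568230902588)]) [0.4855 0.0644 0.086 ]
end2 (array([0.4868, 0.0645, 0.0782]), [np.float64(0.0004733443600040725), np.float64(0.0004733443600039804)]) [0.4855 0.0644 0.086 ]
plug rim (125.78214059531349, 182.24825839138697) [0.5626 0.2771 0.094 ] [0.5614 0.2754 0.1   ]
cam in tool [ 0.0766 -0.001  -0.1425] [[ 0.0002 -0.9531 -0.3026]
 [ 1.      0.0001  0.0003]
 [-0.0003 -0.3026  0.9531]]
[[-0.9306  0.3661 -0.0009]
 [ 0.3661  0.9306 -0.0016]
 [ 0.0002 -0.0018 -1.    ]]
```

The manual's scale: shifts go in shares of 62.5 mm and turns go in shares of 180 degrees. Converting my numbers, -0.046 m is -0.736, -0.036 m is -0.576.

```bash
python3 shift.py '[1,-0.736,-0.576,0,0,0,0,1,-0.736,-0.576,0,0,0,0,1,-0.736,-0.576,0,0,0,0,1,-0.736,-0.576,0,0,0,0,1,-0.736,-0.576,0,0,0,0]'
python3 shift.py '[1,-0.736,-0.576,0,0,0,0,1,-0.736,-0.576,0,0,0,0,1,-0.736,-0.576,0,0,0,0,1,-0.736,-0.576,0,0,0,0,1,-0.736,-0.576,0,0,0,0]'
python3 shift.py '[1,0,0,0,0,0,-0.0583,1,0,0,0,0,0,-0.0583,1,0,0,0,0,0,-0.0583,1,0,0,0,0,0,-0.0583,1,0,0,0,0,0,0]'
python3 - <<'E'
from plant import manip; from h import *
import pickle
W=manip.camera_params("wrist"); im=manip.grab_frame("wrist")[:,:,::-1]
cv2.imwrite("pics/w1.png",im); pickle.dump(W,open("w1.pkl","wb"))
for p in ((.5591,.0918,.086),(.4855,.0644,.086),(.5626,.2771,.094)): print(project(W,p,True))
s=manip.state();print(s["tool_pos"],rot(s["tool_rot"]).as_matrix(),s["joint_pos"])
E
```

```text
time: 0.72
tool_pos: [0.3773, 0.3281, 0.2309]
tool_rot: [-0.0, 0.186, 0.983, -0.0]
contact_force: [1.1, -0.4, 0.4]
gripper_width: 1.0
grasp_force: 0.0
time: 1.35
tool_pos: [0.5255, 0.0764, 0.2309]
tool_rot: [-0.0, 0.186, 0.982, 0.0]
contact_force: [0.4, -0.3, -0.2]
gripper_width: 1.0
grasp_force: 0.0
time: 1.98
tool_pos: [0.5248, 0.0782, 0.2308]
tool_rot: [-0.0, -0.177, 0.984, 0.0]
contact_force: [-0.4, -0.6, 0.4]
gripper_width: 0.999
grasp_force: 0.0
[259.1599 214.194 ]
[259.2109 138.4337]
[402.2581 266.9498]
[0.5248 0.0782 0.2309] [[-0.9379 -0.3468 -0.0008]
 [-0.3468  0.938   0.    ]
 [ 0.0008  0.0003 -1.    ]] [ 0.0076 -0.1741  1.8307  0.      1.4858 -1.9173]
```

View pics/w1.png

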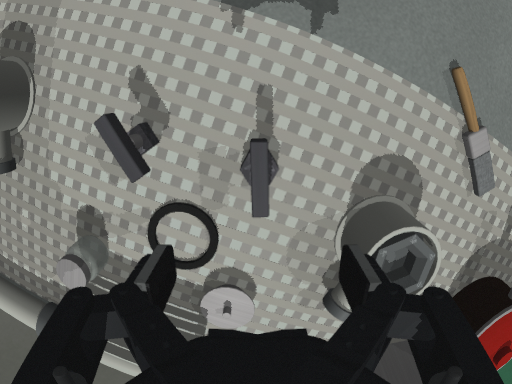

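The wrist view shows the hex key's crossbar upright at (260,139)-(260,217) and its hex foot at (244–277,165). The hex recess is near (405,258), partly behind a finger. Next I'll measure the crossbar.

Run:
```python
from plant import manip; from h import *
import pickle
W=pickle.load(open("w1.pkl","rb")); S=manip.camera_params("scene");T=manip.camera_params("top")
im=cv2.imread("pics/w1.png"); g=cv2.cvtColor(im,cv2.COLOR_BGR2GRAY)
for y in (150,175,200,210): print(y,g[y,240:280])
print("col",g[132:150,259],g[205:225,260])
t=lambda x,y:(195+(x-400)/3.636,165+y/3.636); s=lambda x,y:(210+x/4,150+y/4)
e1=tri(ray(W,(260,217),True),ray(T,t(455,64)),ray(S,s(222,297)))
e2=tri(ray(W,(259.5,139),True),ray(T,t(501,182)),ray(S,s(307,215)))
d=e1[0]-e2[0];print(e1,e2,np.linalg.norm(d),np.degrees(np.arctan2(d[1],d[0])),(e1[0]+e2[0])/2)
a,b=plane(W,(260,217),.086,True),plane(W,(259.5,139),.086,True);d=a-b
print(a,b,(a+b)/2,np.linalg.norm(d),np.degrees(np.arctan2(d[1],d[0])))
```

```text
150 [147 145 142 126  93  81  81  80  70  37  47  65  71  69  70  69  68  69
  68  70  69  69  70  71  70  71  67  55  46  74  93  98 103 107 108 112
 113 113 101 114]
175 [148 142 131 102  64  65  65  64  65  69  73  55  67  71  70  69  69  69
  70  70  71  71  72  72  72  73  70  64  57  56  47  57  72  72  77 105
 131 134 134 134]
200 [138 138 138 140 142 143 147 152 149 150 140 102  60  72  74  73  71  71
  71  71  72  71  72  73  72  74  72  69  87 130 149 149 148 149 149 149
 153 153 153 166]
210 [149 148 140 142 172 175 175 175 175 175 175 152  68  68  73  73  73  73
  72  71  72  73  72  73  73  73  74  69  79 134 174 174 171 166 162 159
 152 150 149 149]
col [100 102 100  90  85  85  57  31  32  37  57  68  69  68  70  70  69  69] [ 72  72  73  72  72  72  73  73  73  72  73  69 113 144 150 150 151 151
 150 149]
(array([0.5607, 0.0935, 0.0835]), [np.float64(0.0019319815735034536), np.float64(0.0018002610719116663), np.float64(0.0012733809508060222)]) (array([0.4868, 0.0648, 0.0785]), [np.float64(0.0004107641601206213), np.float64(0.00043078851831133), np.float64(0.0006211366303559382)]) 0.07937676898693391 21.222354285865034 [0.5238 0.0792 0.081 ]
[0.5617 0.0937 0.086 ] [0.4859 0.0649 0.086 ] [0.5238 0.0793 0.086 ] 0.08113463141095378 20.84288209481861
```

The crossbar ends triangulate to z≈0.081 (text says 0.086), 79 mm long at 21°, centred at (0.524,0.079). That agrees with the given sizes, so I'll descend and grip.

To row units: 0.055 m is 0.88, 0.001 m is 0.016, -0.008 rad / 3.1416 = -0.0025.

```bash
python3 shift.py '[1,0,0.016,0.88,0,0,-0.0025,1,0,0,0.88,0,0,0,1,0,0,0.64,0,0,0,1,0,0,0.416,0,0,0,1,0,0,0,0,0,0]'
python3 shift.py '[0,0,0,0,0,0,0,0,0,0,0,0,0,0,0,0,0,0,0,0,0,0,0,0,0,0,0,0,0,0,0,0,0,0,0]'
python3 shift.py '[0,0,0,-0.48,0,0,0,0,0,0,-0.96,0,0,0,0,0,0,-0.96,0,0,0,0,0,0,-0.48,0,0,0,0,0,0,0,0,0,0]'
python3 - <<'E'
from plant import manip; from h import *
import pickle
W=manip.camera_params("wrist"); im=manip.grab_frame("wrist")[:,:,::-1]
cv2.imwrite("pics/w2.png",im); pickle.dump(W,open("w2.pkl","wb"))
s=manip.state();print(s["tool_pos"],rot(s["tool_rot"]).as_matrix(),s["joint_pos"]); print(project(W,(.5626,.2771,.094),True))
E
```

```text
time: 2.65
tool_pos: [0.5224, 0.0791, 0.0526]
tool_rot: [-0.003, -0.181, 0.984, 0.001]
contact_force: [0.2, 0.2, 0.2]
gripper_width: 1.003
grasp_force: 0.0
time: 3.28
tool_pos: [0.5253, 0.0794, 0.0563]
tool_rot: [0.001, -0.182, 0.983, 0.0]
contact_force: [-0.7, 1.2, 4.1]
gripper_width: 0.201
grasp_force: 62.0
time: 3.9
tool_pos: [0.5261, 0.079, 0.2379]
tool_rot: [0.003, -0.182, 0.983, -0.001]
contact_force: [-0.5, -0.5, -2.8]
gripper_width: 0.2
grasp_force: 61.1
[0.5247 0.079  0.2349] [[-0.9341 -0.357   0.0004]
 [-0.357   0.9341 -0.0002]
 [-0.0003 -0.0003 -1.    ]] [ 0.0093 -0.1773  1.8267 -0.0002  1.4918 -1.9266]
[399.239  263.5936]
```

View pics/w2.png

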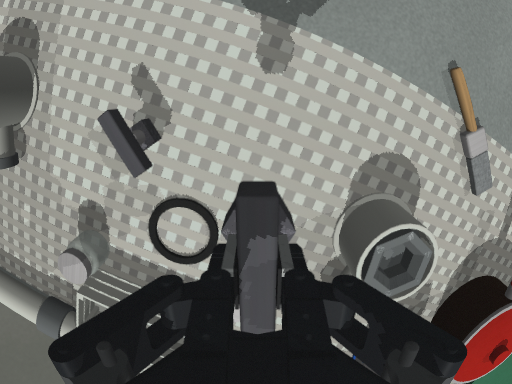

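The key is held and its hex foot shows clearly. The recess shows at (398,262), so I'll move to get an unobstructed close view of it.

To row units: -0.041 m is -0.656, 0.0345 m is 0.552.

```bash
python3 shift.py '[0,-0.656,0.552,0,0,0,0,0,-0.656,0.552,0,0,0,0,0,-0.656,0.552,0,0,0,0,0,-0.656,0.552,0,0,0,0,0,-0.656,0.552,0,0,0,0]'
python3 shift.py '[0,0,0,0,0,0,0,0,0,0,0,0,0,0]'
python3 - <<'E'
from plant import manip; from h import *
import pickle
W=manip.camera_params("wrist"); im=manip.grab_frame("wrist")[:,:,::-1]
cv2.imwrite("pics/w3.png",im); pickle.dump(W,open("w3.pkl","wb"))
s=manip.state();print(s["tool_pos"],rot(s["tool_rot"]).as_matrix(),s["joint_pos"]); u=project(W,(.5626,.2771,.094),True);print(u)
x,y=int(u[0]),int(u[1]); x0=max(0,x-75);y0=max(0,y-75); print(x0,y0)
cv2.imwrite("pics/w3c.png",cv2.resize(np.clip(im[y0:y0+150,x0:x0+150]*1.4,0,255).astype(np.uint8),(600,600),interpolation=cv2.INTER_CUBIC))
E
```

```text
time: 4.58
tool_pos: [0.6537, 0.3144, 0.2301]
tool_rot: [-0.003, -0.182, 0.983, -0.001]
contact_force: [0.8, -0.5, -1.4]
gripper_width: 0.196
grasp_force: 60.8
time: 4.82
tool_pos: [0.6533, 0.3128, 0.2312]
tool_rot: [-0.003, -0.182, 0.983, -0.001]
contact_force: [0.2, -0.2, -3.1]
gripper_width: 0.199
grasp_force: 60.9
[0.6535 0.3124 0.2325] [[-0.9342 -0.3567 -0.0039]
 [-0.3567  0.9342 -0.0018]
 [ 0.0043 -0.0003 -1.    ]] [ 0.3435  0.2839  1.3523 -0.0004  1.5097 -1.592 ]
[257.5719  81.1261]
182 6
```

View pics/w3c.png

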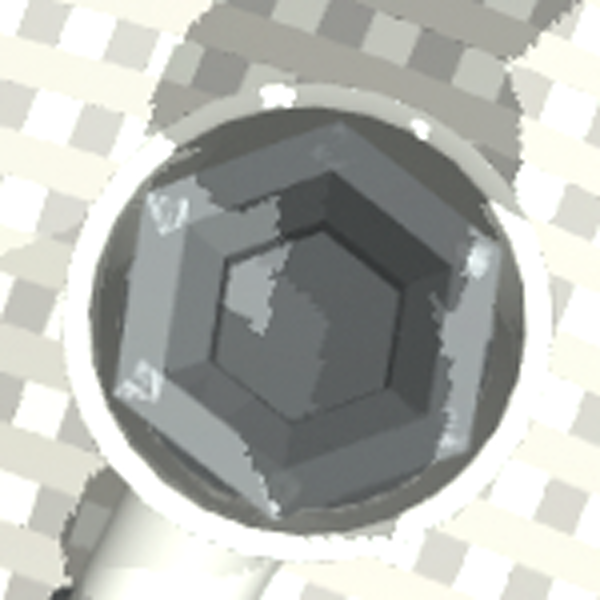

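The crop shows three nested hexagons: rim corners at (342,125),(500,240),(462,450),(278,515),(118,390),(150,190), then the throat and the floor. I'll cast them onto their planes.

Run:
```python
from plant import manip; from h import *
import pickle
W=pickle.load(open("w3.pkl","rb")); T=manip.camera_params("top"); W2=pickle.load(open("w2.pkl","rb"))
H={.06:[(325,230),(403,290),(388,385),(297,420),(215,362),(225,262)],
.082:[(332,172),(450,268),(428,405),(288,455),(165,380),(190,220)],
.094:[(342,125),(500,240),(462,450),(278,515),(118,390),(150,190)]}
for z,c in H.items():
    p=np.array([plane(W,(182+x/4,6+y/4),z,True) for x,y in c])[:,:2]; m=p.mean(0); v=p-m
    a=np.degrees(np.arctan2(v[:,1],v[:,0])); th=np.angle(np.mean(np.exp(6j*np.radians(a))))/6
    print(z,m,"flats",2*np.linalg.norm(v,axis=1).mean()*np.cos(np.pi/6),"corner ang mod60",np.degrees(th),(a-np.degrees(th)+30)%60-30)
# white rim height: ring ellipses, mask in three views
def ring(im,u,r):
    g=im.min(2); 
    return g
c3=(182+310/4,6+320/4)
# triangulate plug rim centre: w3 mean of rim corners, with top view hex corners (crop scale 3.158, offset 90,130)
tc=np.array([(645,396),(705,425),(712,487),(655,527),(588,500),(582,437)],float)
tu=tc.mean(0); tu=(90+(tu[0]-532)/3.158,130+(tu[1]-300)/3.158)
wu=np.mean(H[.094],0); wu=(182+wu[0]/4,6+wu[1]/4)
print(tri(ray(W,wu,True),ray(T,tu)),tu)
# rays from w2
im=cv2.imread("pics/w2.png"); 
cv2.imwrite("pics/w2c.png",cv2.resize(np.clip(im[190:310,330:450]*1.4,0,255).astype(np.uint8),(600,600),interpolation=cv2.INTER_CUBIC))
```

```text
0.06 [0.5655 0.28  ] flats 0.045291966385228054 corner ang mod60 12.84225669833513 [-1.298  -0.9412  0.4199  1.1759  0.0946  0.5466]
0.082 [0.5645 0.2795] flats 0.06324003777224155 corner ang mod60 12.566630297514877 [-0.4439 -1.8967  1.3954  0.0157  2.4805 -1.5374]
0.094 [0.5653 0.2797] flats 0.08253685719142757 corner ang mod60 11.77388632282327 [-0.3914  2.2806 -1.815   0.5726  0.0509 -0.6872]
(array([0.5662, 0.2791, 0.083 ]), [np.float64(0.001022072376600538), np.float64(0.001022072376600422)]) (np.float64(126.6793329111252), np.float64(181.2982900569981))
```

View pics/w2c.png

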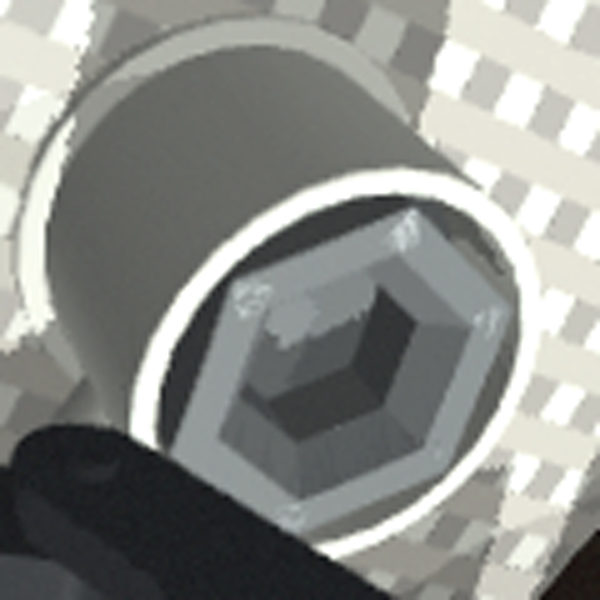

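View pics/w3.png

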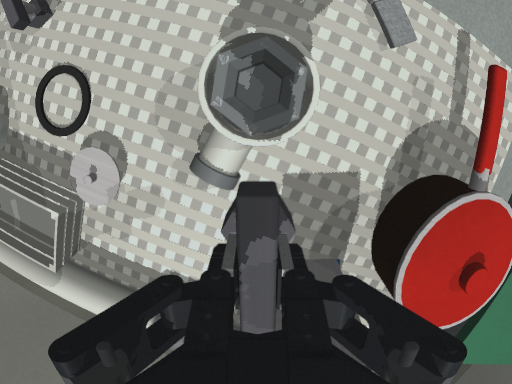

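Run:
```python
from plant import manip; from h import *
import pickle
W3=pickle.load(open("w3.pkl","rb")); W2=pickle.load(open("w2.pkl","rb"))
a=[(342,125),(500,240),(462,450),(278,515),(118,390),(150,190)]
b=[(412,212),(508,305),(445,468),(300,530),(175,445),(240,285)]
P=[]
for p,q in zip(a,b):
    r=tri(ray(W3,(182+p[0]/4,6+p[1]/4),True),ray(W2,(330+q[0]/5,190+q[1]/5),True)); P.append(r[0]); print(r[0],r[1][0])
print("mean",np.mean(P,0))
# key end in tool frame
s=manip.state(); r=rot(s["tool_rot"])
g=cv2.cvtColor(cv2.imread("pics/w3.png"),cv2.COLOR_BGR2GRAY); print(g[176:204,258], g[190,225:290])
for z in (-.005,-.031):
    for dx in (.037,.04,.043):
        print(z,dx,project(W3,s["tool_pos"]+r.apply([dx,0,z]),True))
```

```text
[0.52   0.2704 0.0943] 0.00021213302062540631
[0.5325 0.314  0.0944] 0.0007907985580354428
[0.5811 0.3248 0.0947] 0.0007079414285393993
[0.61   0.2907 0.0964] 0.001944618908601206
[0.5967 0.2443 0.0929] 0.0005801316564851727
[0.5503 0.2348 0.0965] 0.00017909611632707748
mean [0.5651 0.2799 0.0949]
[166 162 163 165 151  95  36  38  38  38  37  39  39  38  38  39  39  39
  36  40  44  51  54  55  55  56  56  56] [157 152 148 148 147 157 184 191 195 196 189 179 141  33  36  36  37  37
  38  38  39  39  38  39  39  39  40  37  39  38  38  40  38  38  39  39
  38  39  38  38  38  38  39  39  39  38  38  38  39  40  41  46 111 163
 180 209 188 137 137 137 137 136 137 137 138]
-0.005 0.037 [258.8335 187.3338]
-0.005 0.04 [258.8494 181.2819]
-0.005 0.043 [258.8649 175.162 ]
-0.031 0.037 [259.16   205.9745]
-0.031 0.04 [259.1835 198.7801]
-0.031 0.043 [259.2066 191.4663]
```

The rim triangulates to z≈0.095 (text says 0.094), centred at (0.565,0.280), with flats at about 42.4° mod 60. The key sits centred in the grip. I'll move over the recess and turn the key 21.5° CCW.

To row units: 0.047 m is 0.752, 0.0005 m is 0.008, -0.187 rad / 3.1416 = -0.0595.

```bash
python3 shift.py '[0,0.752,0.008,0,0,0,0,0,0.752,0.008,0,0,0,0,0,0,0,0,0,0,-0.0595,0,0,0,0,0,0,-0.0595,0,0,0,0,0,0,0]'
python3 shift.py '[0,0,0,0,0,0,0,0,0,0,0,0,0,0]'
python3 - <<'E'
from plant import manip; from h import *
P=[]
for _ in range(3):
    manip.grab_frame("top"); s=manip.state(); P.append(s["tool_pos"])
M=rot(s["tool_rot"]).as_matrix()
p=np.mean(P,0); print(p,M,s["joint_pos"],s["contact_force"]); print("todo tool",M.T@(np.array([.5651,.2798,.155])-p),"yaw",np.degrees(np.arctan2(M[1,0],M[0,0]))+180)
E
```

```text
time: 5.5
tool_pos: [0.5659, 0.2796, 0.2353]
tool_rot: [-0.0, -0.36, 0.933, -0.0]
contact_force: [0.9, 0.4, -2.2]
gripper_width: 0.195
grasp_force: 60.8
time: 5.75
tool_pos: [0.5664, 0.2805, 0.2352]
tool_rot: [-0.0, -0.36, 0.933, -0.0]
contact_force: [0.1, 0.0, -1.6]
gripper_width: 0.196
grasp_force: 60.8
[0.5665 0.2807 0.2352] [[-0.7395 -0.6732 -0.0001]
 [-0.6732  0.7395 -0.0001]
 [ 0.0002  0.     -1.    ]] [ 0.3426  0.0675  1.5909 -0.      1.4833 -1.9667] [ 0.2094  0.2161 -1.8208]
todo tool [0.0016 0.0002 0.0802] yaw 42.31305124971709
```

```bash
python3 shift.py '[0,0.024,0,0.48,0,0,0,0,0,0,0.48,0,0,0,0,0,0,0.48,0,0,0,0,0,0,0.16,0,0,0,0,0,0,0,0,0,0]'
python3 shift.py '[0,0,0,0.096,0,0,0,0,0,0,0.064,0,0,0,0,0,0,0,0,0,0]'
```

```text
time: 6.52
tool_pos: [0.5651, 0.2798, 0.1349]
tool_rot: [-0.001, -0.361, 0.932, 0.0]
contact_force: [-0.4, 0.1, -1.6]
gripper_width: 0.199
grasp_force: 60.9
time: 6.9
tool_pos: [0.5653, 0.2798, 0.1254]
tool_rot: [0.0, -0.361, 0.932, -0.0]
contact_force: [0.2, 0.3, -2.3]
gripper_width: 0.196
grasp_force: 60.9
```

To row units: 0.004 m is 0.064, 0.001 m is 0.016.

```bash
python3 shift.py '[0,0,0,0.064,0,0,0,0,0,0,0.064,0,0,0,0,0,0,0.016,0,0,0,0,0,0,0,0,0,0]'
python3 shift.py '[0,0,0,0.016,0,0,0,0,0,0,0,0,0,0]'
python3 shift.py '[0,0,0,0.016,0,0,0,0,0,0,0,0,0,0]'
```

```text
time: 7.4
tool_pos: [0.5654, 0.2798, 0.1164]
tool_rot: [0.0, -0.361, 0.932, 0.0]
contact_force: [0.2, 0.3, -1.0]
gripper_width: 0.199
grasp_force: 60.9
time: 7.65
tool_pos: [0.5655, 0.2799, 0.1163]
tool_rot: [0.0, -0.361, 0.932, 0.0]
contact_force: [-2.5, -0.3, 5.3]
gripper_width: 0.2
grasp_force: 61.7
time: 7.9
tool_pos: [0.5656, 0.28, 0.1163]
tool_rot: [0.0, -0.361, 0.932, 0.0]
contact_force: [-4.7, -1.6, 8.8]
gripper_width: 0.2
grasp_force: 62.3
```

The key is on the floor (TCP 0.116, so the underside is about 0.060). I'll ease off slightly and turn clockwise.

```bash
cat > st.py <<'E'
from plant import manip; from h import *
s=manip.state();M=rot(s["tool_rot"]).as_matrix()
print("torque",s["ft_torque"],"yaw",np.arctan2(M[1,0],M[0,0])%(2*np.pi)-np.pi,"q6",s["joint_pos"][5])
E
python3 shift.py '[0,0,0,-0.016,0,0,0,0,0,0,0,0,0,0.0318,0,0,0,0,0,0,0.0477,0,0,0,0,0,0,0.0477,0,0,0,0,0,0,0]'; python3 st.py
python3 shift.py '[0,0,0,0,0,0,0.0477,0,0,0,0,0,0,0.0477,0,0,0,0,0,0,0.0318,0,0,0,0,0,0,0]'; python3 st.py
```

```text
time: 8.52
tool_pos: [0.5659, 0.28, 0.1163]
tool_rot: [0.001, -0.169, 0.986, 0.0]
contact_force: [-2.2, -1.0, 5.7]
gripper_width: 0.196
grasp_force: 61.7
torque [-0.1306  0.4403 -0.046 ] yaw 0.3393401982992095 q6 -1.5683402449211392
time: 9.02
tool_pos: [0.5657, 0.2799, 0.1163]
tool_rot: [0.001, 0.03, 1.0, 0.0]
contact_force: [-2.3, -1.3, 6.2]
gripper_width: 0.199
grasp_force: 61.7
torque [-0.3177  0.5795 -0.0646] yaw -0.0603510407872645 q6 -1.1686108365733525
```

To row units: 0.1 rad / 3.1416 = 0.0318.

```bash
for i in 1; do python3 shift.py '[0,0,0,0,0,0,0.0318,0,0,0,0,0,0,0.0318,0,0,0,0,0,0,0]'; python3 st.py
python3 shift.py '[0,0,0,0,0,0,0.0255,0,0,0,0,0,0,0]'; python3 st.py
python3 shift.py '[0,0,0,0,0,0,0.0255,0,0,0,0,0,0,0]'; python3 st.py; done
```

```text
time: 9.4
tool_pos: [0.5656, 0.2799, 0.1163]
tool_rot: [0.0, 0.13, 0.992, 0.0]
contact_force: [-3.1, -0.8, 6.5]
gripper_width: 0.199
grasp_force: 61.8
torque [-0.2977  0.6624 -0.0542] yaw -0.26034401316924605 q6 -0.9686370511806218
time: 9.65
tool_pos: [0.5656, 0.2799, 0.1163]
tool_rot: [0.0, 0.169, 0.986, 0.0]
contact_force: [-2.5, -0.4, 6.1]
gripper_width: 0.203
grasp_force: 61.8
torque [-0.3371  0.6341 -0.056 ] yaw -0.3401368147922952 q6 -0.888788176362097
time: 9.9
tool_pos: [0.5656, 0.2799, 0.1163]
tool_rot: [0.0, 0.209, 0.978, 0.0]
contact_force: [-3.4, -0.7, 6.6]
gripper_width: 0.201
grasp_force: 61.8
torque [-0.2265  0.6851 -0.0563] yaw -0.42018994115063935 q6 -0.8087976764402012
```

To row units: 0.06 rad / 3.1416 = 0.0191.

```bash
for i in 1; do python3 shift.py '[0,0,0,0,0,0,0.0191,0,0,0,0,0,0,0]'|grep force; python3 st.py
python3 shift.py '[0,0,0,0,0,0,0.0191,0,0,0,0,0,0,0]'|grep force; python3 st.py
python3 shift.py '[0,0,0,0,0,0,0.0191,0,0,0,0,0,0,0]'|grep force; python3 st.py; done
python3 - <<'E'
from plant import manip; import cv2
im=manip.grab_frame("wrist")[:,:,::-1]; t=manip.grab_frame("top")[:,:,::-1]
import numpy as np
a=np.zeros((384,800,3),np.uint8);a[:,:512]=im;a[:288,512:]=cv2.resize(t[140:220,85:165],(288,288),interpolation=cv2.INTER_CUBIC);cv2.imwrite("pics/w4.png",a)
E
```

```text
contact_force: [-3.6, -0.6, 5.7]
grasp_force: 61.8
torque [-0.2611  0.7039 -0.0271] yaw -0.4800326182158283 q6 -0.748973539883823
contact_force: [-2.7, -0.8, 4.7]
grasp_force: 61.8
torque [-0.2632  0.6777 -0.0257] yaw -0.5399786026044788 q6 -0.6889977216788372
contact_force: [-3.9, -0.9, 5.9]
grasp_force: 63.2
torque [-0.2463  0.7395  0.4509] yaw -0.5985160534417724 q6 -0.6301993983206853
```

View pics/w4.png

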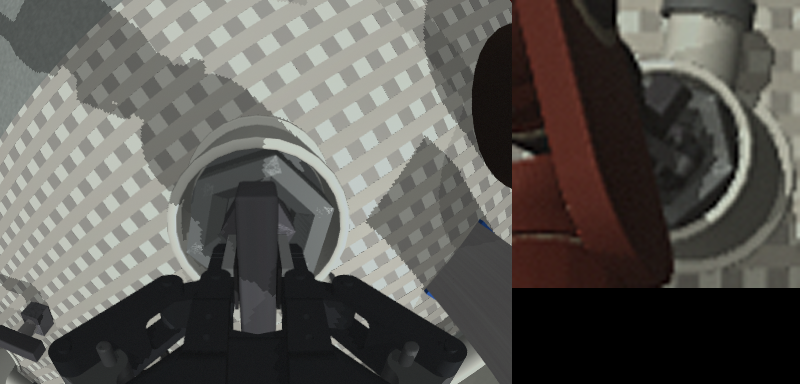

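Torque rose after 1.34 rad, and the picture shows the key in the recess with the plug around it. I'll press slightly further to confirm the stop.

To row units: 0.03 rad / 3.1416 = 0.0095.

```bash
python3 shift.py '[0,0,0,0,0,0,0.0095,0,0,0,0,0,0,0]'|grep force; python3 st.py
python3 shift.py '[0,0,0,0,0,0,0.0095,0,0,0,0,0,0,0]'|grep force; python3 st.py
python3 shift.py '[0,0,0,0,0,0,0.0095,0,0,0,0,0,0,0,0,0,0,0,0,0,0]'; python3 st.py
```

```text
contact_force: [-2.9, -0.4, 5.6]
grasp_force: 67.1
torque [-0.2145  0.7668  0.9612] yaw -0.6269588764402552 q6 -0.6014829997219501
contact_force: [-2.9, -0.7, 5.2]
grasp_force: 72.0
torque [-0.164   0.8053  1.2474] yaw -0.6557144505014354 q6 -0.5725222946237094
time: 11.62
tool_pos: [0.5655, 0.2801, 0.1164]
tool_rot: [0.001, 0.336, 0.942, -0.0]
contact_force: [-3.1, -1.3, 5.3]
gripper_width: 0.197
grasp_force: 82.7
torque [-0.1901  0.7377  1.3723] yaw -0.6851671110047572 q6 -0.5430513602325201
```

To row units: -0.04 rad / 3.1416 = -0.0127.

```bash
python3 shift.py '[0,0,0,0,0,0,-0.0127,0,0,0,0,0,0,-0.0127,0,0,0,0,0,0,0]'|grep force; python3 st.py
python3 shift.py '[0.5,0,0,0,0,0,0,0.7,0,0,0,0,0,0,0.7,0,0,0,0,0,0,0.7,0,0,0,0,0,0]'
python3 shift.py '[0.7,0,0,-0.32,0,0,0,0.7,0,0,-0.48,0,0,0,0.7,0,0,-0.64,0,0,0,0.7,0,0,-0.64,0,0,0,0.7,-0.96,0,0,0,0,0]'
python3 shift.py '[0.7,-0.96,0,0,0,0,0,0.7,0,0,0,0,0,0,0.7,0,0,0,0,0,0]'
python3 - <<'E'
from plant import manip; from h import *
W=manip.camera_params("wrist"); im=manip.grab_frame("wrist")[:,:,::-1]
import pickle; pickle.dump(W,open("w5.pkl","wb"))
s=manip.grab_frame("scene")[:,:,::-1]; cv2.imwrite("pics/w5full.png",im)
u=project(W,(.5654,.28,.11),True);print(u); x,y=max(0,int(u[0])-60),max(0,int(u[1])-60);print(x,y)
a=np.zeros((400,800,3),np.uint8);a[:,:400]=cv2.resize(im[y:y+120,x:x+120],(400,400),interpolation=cv2.INTER_CUBIC)
a[:,400:]=cv2.resize(s[220:360,240:380],(400,400),interpolation=cv2.INTER_CUBIC);cv2.imwrite("pics/w5.png",np.clip(a*1.4,0,255).astype(np.uint8))
E
```

```text
contact_force: [-3.3, -0.1, 6.1]
grasp_force: 62.3
torque [-0.1749  0.6229  0.0839] yaw -0.6094698370756495 q6 -0.6195260443534083
time: 12.5
tool_pos: [0.5653, 0.2798, 0.1151]
tool_rot: [-0.0, 0.301, 0.954, -0.0]
contact_force: [-0.7, -0.4, -0.4]
gripper_width: 0.702
grasp_force: 0.0
time: 13.12
tool_pos: [0.6159, 0.2482, 0.2539]
tool_rot: [0.005, 0.298, 0.954, 0.004]
contact_force: [0.9, -0.0, 0.3]
gripper_width: 0.703
grasp_force: 0.0
time: 13.5
tool_pos: [0.6637, 0.2111, 0.2463]
tool_rot: [0.0, 0.301, 0.954, 0.0]
contact_force: [-0.5, -0.1, 0.4]
gripper_width: 0.704
grasp_force: 0.0
[257.8445  55.2258]
197 0
```

View pics/w5.png

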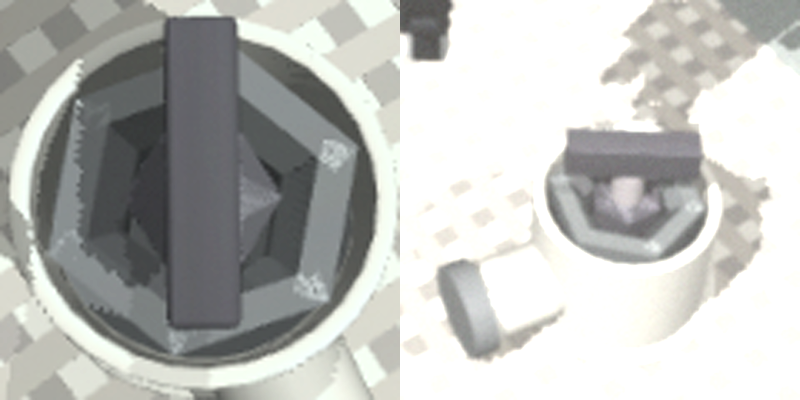

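The key stands upright and seated, and the fingers are clear. As a last numerical check I'll compute the plug angle and the crossbar height.

Run:
```python
from h import *; import pickle
from plant import manip
W=pickle.load(open("w5.pkl","rb")); f=lambda x,y,z:plane(W,(197+x*.3,y*.3),z,True)
a=[]
for c in [(345,148),(325,298),(178,350),(52,247),(82,100)]:
    v=f(*c,.094)-np.array([.5653,.2799,.094]); a.append(np.degrees(np.arctan2(v[1],v[0]))%60)
print("corners",a)
p,q=f(203,20,.146),f(203,327,.146);d=p-q
print("bar",np.linalg.norm(d),(p+q)/2,np.degrees(np.arctan2(d[1],d[0])))
s=manip.camera_params("scene")
# crossbar top ends in scene view crop -> height
A=[(240+.35*(x-400),220+.35*y) for x,y in ((567,141),(698,141))]
for u,w in ((A[0],(203,327)),(A[0],(203,20)),(A[1],(203,327)),(A[1],(203,20))): print(tri(ray(s,u),ray(W,(197+w[0]*.3,w[1]*.3),True)))
```

```text
corners [np.float64(14.24324306453505), np.float64(14.07528461557559), np.float64(16.47880922564851), np.float64(14.606353205799067), np.float64(15.192711849789987)]
bar 0.07800871749397334 [0.567  0.2788 0.146 ] 144.9967345626634
(array([0.5982, 0.257 , 0.1409]), [np.float64(0.0008062170474862011), np.float64(0.0008062170474863148)])
(array([0.5792, 0.2835, 0.1795]), [np.float64(0.03518616867112099), np.float64(0.035186168671121114)])
(array([0.5728, 0.2844, 0.1665]), [np.float64(0.038466319989988486), np.float64(0.03846631998998859)])
(array([0.5347, 0.3013, 0.1464]), [np.float64(0.00039837850899967467), np.float64(0.0003983785089998901)])
```

```bash
python3 -c "
from plant import manip
print(manip.job_done())"
```

```text
the job is handed in; nothing more can be done
None
```

The hex key is standing seated in the six-sided recess, turned clockwise until torque rose sharply to 1.4 N m at what I take to be the stop; I never touched the square key, and I handed the job in at about 14 s. One mismatch remains: the images put the key about 20° ahead of the plug, against about 15° of stated play.

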